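Open the clamped storage jar

ROBOT

A 7-joint arm with a two-finger parallel gripper is mounted at the origin on a cart in front of the work surface, level with it; the furniture and walls round the work are solid. World frame = base frame: x ahead of the robot, y to its left, z up, the work surface at z = 0. Lengths are in m, angles in rad, forces in N, time in s.
With the tool pointing down it reaches from about 0.4 to 0.85 m from the base axis. Payload 10.4 kg.
Tool frame: the origin (TCP) lies between the finger pads; the fingertips stand 22 mm ahead of it and the grasp point (between the pads) lies 3 mm ahead of it (r.nose_length is the distance from the TCP to the fingertips, in m); z points along the fingers, y is the line along which they close (so a half turn about z gives the same grasp; the last joint's range is limited). The gripper opens to 87 mm and grips with 3 to 60 N. Pads are 19 mm wide; open, the fingers measure 117 mm over their backs; the gripper's body (75 mm by 190 mm) begins 51 mm behind the grasp point.
Start: joints at [-1.31, 0.332, -0.065, 1.46, 0.022, 1.35, -0.088], TCP at [0.175, 0.6, 0.245] pointing down, gripper open.
Joint ranges: [-2.6, 2.6], [-0.5, 2.12], [-1.47, 1.34], [0.16, 2.42], [-1.27, 4.41], [0.06, 2.06], [-2.6, 2.6]. Speed limits (rad/s): [2.22, 2.22, 2.79, 2.79, 3.14, 3.14, 3.14].

INTERFACE

Orientations are given as a unit quaternion [x, y, z, w].
In Python, from bench import readout, cams, r gives the robot as it stands. The module is installed in compiled form; this text tells all that it offers.
- The arm moves only by the tool step_arm, never from a script. Its argument "deltas" is a list that holds one entry, the list of rows, each a list of 7 numbers: the turn, a rotation vector about the tool's x, y, z in rad, then the shift along the tool's x, y, z in m, then the opening in per cent of the stroke, from 0 (shut) to 100 (fully open). A call has 1 to 20 rows; each row is the pose to reach, as a shift and turn from the pose commanded when the call began, along the tool's axes at that moment; what a row does not reach only later rows make up. A row lasts 1/8 s, in which the tool goes at most 62.5 mm and 10.7 degrees, less where a joint would pass 70% of its speed; a pose out of reach is approached as far as the arm can. A call with a gripper value outside its range is refused whole. The fingers move at their own pace and stop on an object; "squeeze" is the grip in N (left out, the last holds). Time passes only in rows, so rows that repeat a pose let the fingers close. It gives the time, the measured TCP pose, the force, the opening and the grip force at its end, in the units of the state.
- readout.read_state(): the state, without advancing time (a new reading comes with each control period).
- cams.camera(name): name is "side" or "top"; returns a dict with "img" (400x640x3 uint8, red, green, blue), "fx", "fy", "cx", "cy" (pixels), "origin" and "rotation" of the camera in the world. Camera axes: x right, y up, looking along -z (the intrinsics and any distortion apply to the point x, -y, -z); pixel columns grow to the right and rows downward; lengths in m; the calibration is good to about 2 mm. A picture is of the moment at which its call begins. There is no depth.
- r.close_job(): hands the job in; it is judged then, once.
The state is a dict: "time": time; "joint_positions": joint angles; "joint_vel": joint speeds; "joint_torque": joint torques, N m; "ee_pos": TCP position; "eef_rot": TCP orientation; "ft_force": force on the tool from outside, world axes, zero at the start; "torque": the same for the moment, N m; "width": finger opening in m; "grip_force": force on a finger pad.
Only numpy, scipy, OpenCV 4.12 (cv2) and the standard library are available. Lean on these libraries where they do the work, as an engineer would, in place of code of your own. Each camera call takes 0.05 s, during which the arm holds its last target. There are 200 camera calls.

TASK

The squat glass jar stands loose in the round jar clamp and its cap is screwed on tight. Turn the clamp's collar clockwise by its upright handle to the locked mark so that the jar is braced, then unscrew the cap (anticlockwise) until its threads let go and lift it straight up off the neck. Finish still holding the cap level, straight above the jar's mouth and about 2 cm clear of the rim; leave the jar where it stands in the locked clamp and do not disturb the things round it.

Things in the scene. Friction and masses are not known exactly. Their poses are not given: they have to be found in the camera images.
- clamp_axis (a point): Jar clamp, fixed to the worktop: round wooden foot 196 mm across and 8 mm high, three steel guide blocks up to 36 mm high with rubber-faced jaws round the jar, and a flat ribbed aluminium collar 122 mm across, its top at 22 mm. This point is on the clamp's upright axis, 10 mm above the worktop, where the jar's underside stands; z up.
- collar_handle (a point): Upright round steel handle of the collar, 14 mm thick, free from 24 to 78 mm above the worktop; this point is on its centre line, 60 mm above the worktop and 85 mm from the clamp's axis. It travels on a level circle about that axis.
- collar (a joint): Angle of the lock collar, rad, grows clockwise from above: 0 = handle over the open dot, 1.25 = over the locked mark, end stop 1.30; 1.12 and up is locked. Starts near open, stays where left, takes 3 to 6 N at the handle. It moves the jaws in; they touch the jar at about 0.85 and grip harder from there. Unlocked, the jar turns and lifts with the cap.
- jar_rim (a point): Squat loose clear-glass jar in the clamp, 68 mm across, 93 mm high to its rim; its shoulder begins 48 mm above its underside, and the neck (42 mm across, with two interrupted threads) goes from 60 mm up. This point is the centre of the rim's top. The jar's x axis goes through the middle of both threads; two upright glass beads on the body stand at +x and -x.
- jar_side (a point): Point on the side of the jar, 34 mm along the jar's x from its axis and 40 mm above its underside (shows whether the jar has turned).
- cap_center (a point): Centre of the ribbed aluminium screw cap, 57 mm across, 28 mm high; z up; a dark bar on top lies along its x. It starts within 0.2 rad of the jar's x, takes 0.2 to 0.45 N m to turn and does not climb. Turned anticlockwise from above it is free from 0.95 to 2.1 rad past the jar's x (1.5 is the middle; further on it catches again); a sprung seal then pushes it up 2 mm.
- cap_under (a point): Centre of the cap's lower edge, 14 mm below cap_center. With the cap on it is 25 mm below jar_rim.
- spice_jar: Bystander: small spice jar 44 mm across, 105 mm high, with a black cap that does not open; origin at its underside.
- shaker_fig: Bystander: white figure-shaped salt shaker 38 mm across, 78 mm high; origin at its underside.
- kitchen_timer: Bystander: wind-up kitchen timer 65 mm across, 53 mm high; origin at its underside.
- locked_mark (a point): The locked mark on the wooden foot: a dark radial bar between two short dark bars, at the foot's front left, 8 mm above the worktop; this point is 85 mm from the clamp's axis, where the handle stands when locked. (A dark dot at the front right is the open mark.)
Things that resemble listed ones, but are neither listed nor needed, are in the scene too. What is shaped like the part that bears cap_center but orange is not meant.

How it is judged:
By the outcome, as a careful person would: the job done as asked, in the order asked, and still so for the second after the job is handed in, while the arm keeps its last pose, push and grip.
It also fails if it takes over 58 s, if anything falls off the work surface, if the arm or the gripper's body presses on something with over 40 N, if the wrist force passes 120 N, or if a joint passes its speed limit or range.

## Working session

There is one attempt and no reset: what is moved stays moved. The work goes in short steps, Python scripts to look and compute and a tool call to move; the robot and the scene stay as the last step left them, time stands still between calls to the robot, and variables do not carry over. Pictures are saved under pics/ and viewed, at most 10 in all, crops included, and the job is handed in when it is done.

Besides the shell and the picture viewer there is one more tool, called after ">>>" as name(argument=value, ...), one argument or row to a line, values as JSON. step_arm: Moves the arm, as the interface text tells. Its arguments: {"type":"object","properties":{"deltas":{"type":"array"},"squeeze":{"type":"number"}},"required":["deltas"]}

```bash
mkdir -p pics; cat > h.py <<'E'
import numpy as np, cv2, pickle
from scipy.spatial.transform import Rotation as R
from bench import readout, cams, r
def snap(n,tag):
    c=cams.camera(n); cv2.imwrite(f'pics/{tag}.png',c['img'][:,:,::-1]); pickle.dump(c,open(f'{tag}.pkl','wb')); return c
def ray(c,u,v):
    d=np.array([(u-c['cx'])/c['fx'],-(v-c['cy'])/c['fy'],-1.]); return np.array(c['origin']),np.array(c['rotation'])@d
def atz(c,u,v,z):
    o,d=ray(c,u,v); return o+d*(z-o[2])/d[2]
def proj(c,p):
    q=np.array(c['rotation']).T@(np.array(p)-c['origin']); return c['cx']+c['fx']*q[0]/-q[2], c['cy']+c['fy']*-q[1]/-q[2]
E
python3 - <<'E'
from h import *
for n in('top','side'):
    c=snap(n,n+'0'); print({k:v for k,v in c.items() if k!='img'})
print(readout.read_state())
E
```

```text
{'fx': 513.0819562390841, 'fy': 513.0819562390841, 'cx': 317.9244313685232, 'cy': 195.16361455959824, 'origin': array([ 0.45585414, -0.08593946,  1.27104451]), 'rotation': array([ 0.03704917, -0.03637216, -0.69617007,  0.71599697])}
{'fx': 388.302245174298, 'fy': 388.302245174298, 'cx': 317.6396494286472, 'cy': 201.3737755393067, 'origin': array([ 0.2002272 , -0.69633965,  0.65430012]), 'rotation': array([ 0.43403524, -0.1211345 , -0.25868475,  0.85441327])}
{'time': 0.1, 'joint_positions': array([-1.3096154 ,  0.33277177, -0.06468285,  1.46087729,  0.021585  ,
        1.34991251, -0.08848671]), 'joint_vel': array([ 7.60808131e-05, -1.86509281e-03,  1.66520889e-04, -1.90961837e-03,
        9.40325589e-04, -2.76687309e-05,  8.90879981e-04]), 'joint_torque': array([ 2.22727533e-03, -6.24541426e+01,  2.49680586e-02, -3.90715420e+01,
       -6.14879094e-02,  3.65032547e-02,  3.75767138e-05]), 'ee_pos': array([0.17490745, 0.59968127, 0.24384696]), 'eef_rot': array([ 1.41408159e-01,  9.89951174e-01, -6.33815726e-04, -6.48902129e-05]), 'ft_force': array([-0.83897547, -0.10118727,  0.17907488]), 'torque': array([-0.00460403, -0.01386731,  0.02874064]), 'grip_force': 0.0, 'width': 0.08732486932636871}
```

View pics/top0.png

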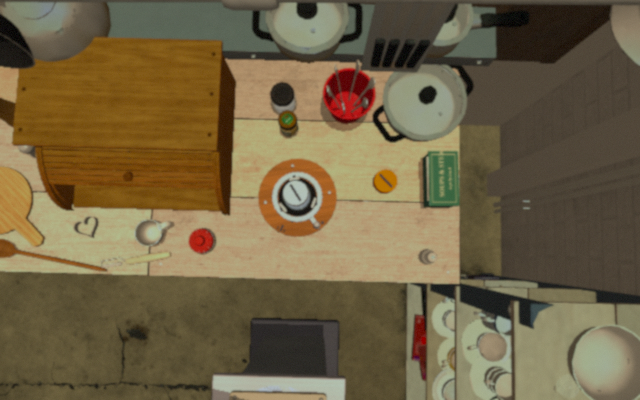

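View pics/side0.png

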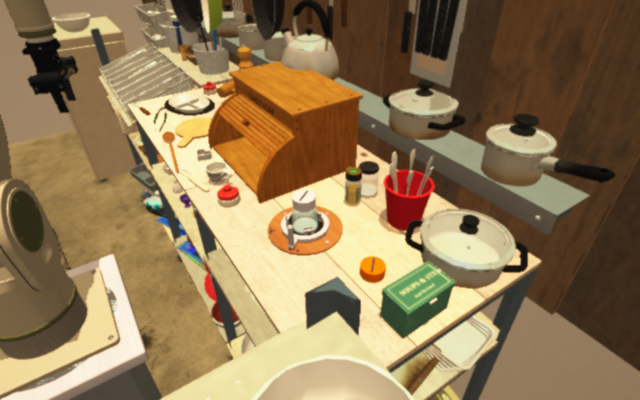

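The top view shows the clamp's foot at about (298,197), the silver cap with its dark bar at (295,192), the handle at (315,220), and the dark mark at (281,229). Things that could be mistaken for the cap are the silver cap on the jar (295,192), the orange lid (385,181), the shaker (428,257), the timer (201,240) and the two spice jars (283,96) and (288,122). I choose the silver cap on the jar, and will check it in a crop.

```bash
sed -i "s/np.array(c\['rotation'\])/R.from_quat(c['rotation']).as_matrix()/" h.py; python3 - <<'E'
from h import *
a=cv2.imread('pics/top0.png')[150:250,250:350]; b=cv2.imread('pics/side0.png')[175:265,260:350]
cv2.imwrite('pics/crop0.png',np.hstack([cv2.resize(a,(400,400),interpolation=3)[:, :],cv2.resize(b,(400,400),interpolation=3)]))
c=pickle.load(open('top0.pkl','rb'));print(atz(c,298,197,.008))
print(atz(c,295,192,.11))
E
```

```text
[ 0.58155206 -0.03373024  0.008     ]
[ 0.58264358 -0.03075273  0.11      ]
```

View pics/crop0.png

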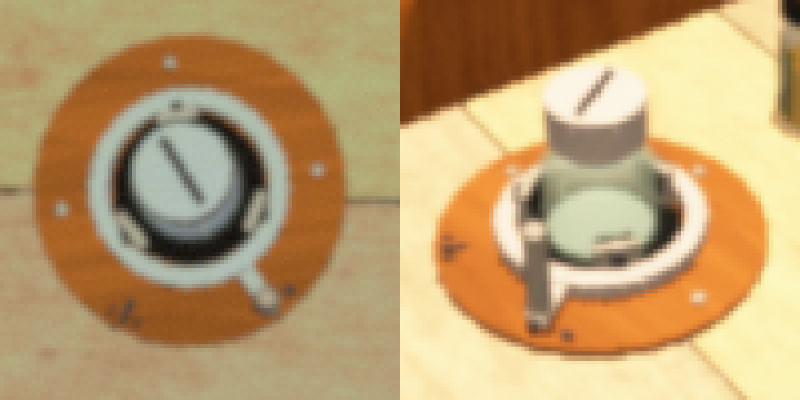

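The crop confirms the silver cap with its dark bar on the glass jar. In the top view (crop is 4x) the foot's centre is at (297.5,197.8), the cap top at (294.7,194), the handle top at about (316.8,224), the open dot at (322.2,222.2) and the locked mark at (281.2,228). In the side view the handle top is at about (290,227).

```bash
python3 - <<'E'
from h import *
c=pickle.load(open('top0.pkl','rb'));s=pickle.load(open('side0.pkl','rb'))
ax=atz(c,297.5,197.75,.008); cap=atz(c,294.7,194.2,.106)
print('ax',ax,'cap',cap,'side cap',atz(s,260+195/4.444,175+92/4.444,.106))
for n,p in dict(dot=atz(c,322.2,222.2,.008),mark=atz(c,281.2,228,.008),hand=atz(c,316.8,224,.078),hands=atz(s,290,227,.078)).items():
    d=(p-ax)[:2]; print(n,p,np.hypot(*d),np.arctan2(d[1],d[0]))
b0=atz(c,250+160/4,150+137/4,.106);b1=atz(c,250+202/4,150+201/4,.106);d=b0-b1;print('bar',np.arctan2(d[1],d[0]))
print('nadir',proj(c,[c['origin'][0],c['origin'][1],0]))
print(R.from_quat(readout.read_state()['eef_rot']).as_matrix().round(3))
E
```

```text
ax [ 0.57965364 -0.03255372  0.008     ] cap [ 0.57800987 -0.03004304  0.106     ] side cap [ 0.58381568 -0.03107329  0.106     ]
dot [ 0.52091436 -0.09527374  0.008     ] 0.0859308070573921 -2.32343194217475
mark [0.50383129 0.00509917 0.008     ] 0.08465677088526576 2.6806738362014326
hand [ 0.51277449 -0.08232418  0.078     ] 0.0833661718869551 -2.50182361471283
hands [ 0.51238424 -0.08437701  0.078     ] 0.08491657670280303 -2.485172728998645
bar 0.6092750790301604
nadir (np.float64(317.6666758825517), np.float64(248.6568649840551))
[[-0.96   0.28  -0.   ]
 [ 0.28   0.96  -0.001]
 [-0.    -0.001 -1.   ]]
```

>>> step_arm(
  deltas=[
    [[0, 0, 0.123, -0.0286, -0.0312, 0, 50], [0, 0, 0.246, -0.0572, -0.0624, 0, 50], [0, 0, 0.369, -0.0858, -0.0937, 0, 50], [0, 0, 0.492, -0.1144, -0.1249, 0, 50], [0, 0, 0.614, -0.143, -0.156, 0, 50], [0, 0, 0.737, -0.1717, -0.187, 0, 50], [0, 0, 0.86, -0.2, -0.2186, 0, 50], [0, 0, 0.98, -0.229, -0.25, 0, 50], [0, 0, 1.105, -0.2575, -0.281, 0, 50], [0, 0, 1.228, -0.286, -0.312, 0, 50], [0, 0, 1.35, -0.315, -0.3434, 0, 50], [0, 0, 1.473, -0.343, -0.3747, 0, 50], [0, 0, 1.6, -0.372, -0.406, 0, 50], [0, 0, 1.72, -0.4, -0.437, 0, 50], [0, 0, 1.84, -0.429, -0.468, 0, 50], [0, 0, 1.965, -0.458, -0.5, 0, 50], [0, 0, 2.09, -0.4864, -0.531, 0, 50], [0, 0, 2.21, -0.515, -0.562, 0, 50], [0, 0, 2.21, -0.515, -0.562, 0, 50], [0, 0, 2.21, -0.515, -0.562, 0, 50]],
  ],
)

```text
time: 2.6
ee_pos: [0.5117, -0.0832, 0.2441]
eef_rot: [0.948, 0.319, -0.0, -0.0]
ft_force: [-0.1, -0.4, -0.6]
width: 0.0437
grip_force: 0.0
```

```bash
python3 - <<'E'
from h import *
s=readout.read_state(); print(s['joint_positions'].round(2),s['ee_pos'],s['width']);M=R.from_quat(s['eef_rot']).as_matrix();print(M.round(3),np.arctan2(M[1,1],M[0,1]))
print('to handle, tool axes',M.T@(np.array([.512,-.0835,.068])-s['ee_pos']))
E
```

```text
[-0.57  0.09  0.69  1.77 -0.06  1.3  -0.79] [ 0.51172298 -0.0831761   0.24410628] 0.043679893236538904
[[ 0.797  0.604 -0.001]
 [ 0.604 -0.797  0.   ]
 [-0.001 -0.001 -1.   ]] -0.921972490465486
to handle, tool axes [1.39774156e-04 5.57078716e-04 1.76105860e-01]
```

>>> step_arm(
  deltas=[
    [[0, 0, 0, 0, 0, 0.03, 50], [0, 0, 0, 0, 0, 0.06, 50], [0, 0, 0, 0, 0, 0.09, 50], [0, 0, 0, 0, 0, 0.115, 50], [0, 0, 0, 0, 0, 0.135, 50], [0, 0, 0, 0, 0, 0.155, 50], [0, 0, 0, 0, 0, 0.168, 50], [0, 0, 0, 0, 0, 0.176, 50], [0, 0, 0, 0, 0, 0.176, 50]],
  ],
)

```text
time: 3.72
ee_pos: [0.5119, -0.0834, 0.0684]
eef_rot: [0.948, 0.318, -0.0, -0.0]
ft_force: [-0.0, -0.1, 0.1]
width: 0.0431
grip_force: 0.0
```

```bash
python3 - <<'E'
from h import *
c=snap('side','side1');print(readout.read_state()['ft_force'])
cv2.imwrite('pics/s1c.png',cv2.resize(c['img'][100:280,210:400,::-1],None,fx=3,fy=3,interpolation=3))
E
```

```text
[-0.44855992 -0.57230237  0.48529139]
```

View pics/s1c.png

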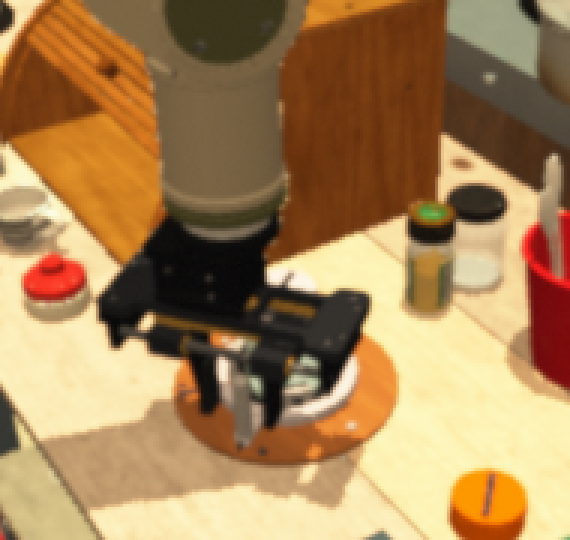

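The handle (crop pixel 243,385) stands between the two fingers (203,390 and 270,390). I'll close on it.

>>> step_arm(
  deltas=[
    [[0, 0, 0, 0, 0, 0, 0], [0, 0, 0, 0, 0, 0, 0], [0, 0, 0, 0, 0, 0, 0], [0, 0, 0, 0, 0, 0, 0], [0, 0, 0, 0, 0, 0, 0], [0, 0, 0, 0, 0, 0, 0]],
  ],
  squeeze=15,
)

```text
time: 4.53
ee_pos: [0.5119, -0.0836, 0.0686]
eef_rot: [0.948, 0.318, -0.0, -0.0]
ft_force: [-2.5, 0.8, 4.1]
width: 0.0134
grip_force: 15.0
```

```bash
python3 - <<'E'
from h import *
s=readout.read_state();M=R.from_quat(s['eef_rot']).as_matrix()
print(s['ee_pos'],s['width'],s['ft_force'])
ax=np.array([.580,-.032]);d=s['ee_pos'][:2]-ax
print(np.hypot(*d),np.arctan2(d[1],d[0]))
a0=np.arctan2(d[1],d[0]); r0=.085
for k in range(1,21):
    t=(-3.58-a0+2*np.pi*0)*k/16
    p=np.array([*(ax+.085*np.array([np.cos(a0+t),np.sin(a0+t)])),s['ee_pos'][2]])
    if k<=16: print(round(-t,3),(M.T@(p-s['ee_pos'])).round(4)[:2])
E
```

```text
[ 0.51192226 -0.08357135  0.06857445] 0.013412149661577277 [-2.48851232  0.76752719  4.09687504]
0.0854059909562844 -2.4932857967683124
0.068 [ 0.0006 -0.0058]
0.136 [ 0.0012 -0.0115]
0.204 [ 0.0022 -0.0172]
0.272 [ 0.0035 -0.0228]
0.34 [ 0.0052 -0.0283]
0.408 [ 0.0073 -0.0337]
0.475 [ 0.0098 -0.0389]
0.543 [ 0.0126 -0.044 ]
0.611 [ 0.0158 -0.0488]
0.679 [ 0.0192 -0.0534]
0.747 [ 0.023  -0.0578]
0.815 [ 0.0271 -0.0619]
0.883 [ 0.0314 -0.0657]
0.951 [ 0.036  -0.0692]
1.019 [ 0.0408 -0.0724]
1.087 [ 0.0458 -0.0753]
```

>>> step_arm(
  deltas=[
    [[0, 0, 0.068, 0.0004, -0.0058, 0, 0], [0, 0, 0.136, 0.001, -0.0115, 0, 0], [0, 0, 0.204, 0.002, -0.0172, 0, 0], [0, 0, 0.272, 0.0034, -0.0228, 0, 0], [0, 0, 0.34, 0.0051, -0.0283, 0, 0], [0, 0, 0.408, 0.0072, -0.0337, 0, 0], [0, 0, 0.475, 0.0097, -0.0389, 0, 0], [0, 0, 0.543, 0.0126, -0.044, 0, 0]],
  ],
)

```text
time: 5.52
ee_pos: [0.4953, -0.0417, 0.0686]
eef_rot: [0.999, 0.051, -0.0, 0.0]
ft_force: [-2.1, -2.5, 2.9]
width: 0.013
grip_force: 15.0
```

>>> step_arm(
  deltas=[
    [[0, 0, 0.068, 0.0002, -0.0058, 0, 0], [0, 0, 0.136, 0.0008, -0.0115, 0, 0], [0, 0, 0.204, 0.0018, -0.0172, 0, 0], [0, 0, 0.272, 0.0031, -0.0228, 0, 0], [0, 0, 0.34, 0.0049, -0.0283, 0, 0], [0, 0, 0.408, 0.007, -0.0337, 0, 0], [0, 0, 0.475, 0.0095, -0.0389, 0, 0], [0, 0, 0.56, 0.013, -0.0452, 0, 0], [0, 0, 0.56, 0.013, -0.0452, 0, 0]],
  ],
)

```text
time: 6.65
ee_pos: [0.5028, 0.0059, 0.0685]
eef_rot: [0.974, -0.226, -0.001, -0.0]
ft_force: [-6.9, 3.2, 9.0]
width: 0.0133
grip_force: 15.0
```

```bash
python3 - <<'E'
from h import *
s=readout.read_state();print(s['ee_pos'],s['ft_force'],s['torque'],s['joint_positions'].round(2))
ax=np.array([.580,-.032]);d=s['ee_pos'][:2]-ax
print(np.hypot(*d),np.arctan2(d[1],d[0])-2*np.pi)
E
```

```text
[0.50280225 0.00588354 0.06846646] [-6.9073187   3.16665906  9.01438699] [ 0.51792715  1.81743616 -0.05663414] [-0.82  0.33  0.83  2.   -0.3   0.94 -1.87]
0.08599217616291091 -3.5977997795731023
```

>>> step_arm(
  deltas=[
    [[0, 0, 0, 0, 0, 0, 50], [0, 0, 0, 0, 0, 0, 50], [0, 0, 0, 0, 0, 0, 50], [0, 0, 0, 0, 0, -0.03, 50], [0, 0, 0, 0, 0, -0.06, 50], [0, 0, 0, 0, 0, -0.09, 70], [0, 0, 0, 0, 0, -0.12, 100], [0, 0, 0, 0, 0, -0.14, 100], [0, 0, -0.15, 0, 0, -0.14, 100], [0, 0, -0.3, 0, 0, -0.14, 100], [0, 0, -0.45, 0, 0, -0.14, 100], [0, 0, -0.6, 0, 0, -0.14, 100], [0, 0, -0.75, 0, 0, -0.14, 100], [0, 0, -0.9, 0, 0, -0.14, 100], [0, 0, -1.05, 0, 0, -0.14, 100], [0, 0, -1.2, 0, 0, -0.14, 100], [0, 0, -1.2, 0, 0, -0.14, 100]],
  ],
)

```text
time: 8.78
ee_pos: [0.5037, 0.0051, 0.2085]
eef_rot: [0.932, 0.363, 0.0, -0.0]
ft_force: [0.0, -0.1, 0.2]
width: 0.0868
grip_force: 0.0
```

```bash
python3 - <<'E'
from h import *
s=readout.read_state();print(s['ee_pos'],s['joint_positions'].round(2),s['width'])
t=snap('top','top2');c=snap('side','side2')
a=cv2.resize(t['img'][150:250,250:350,::-1],(400,400),interpolation=3); b=cv2.resize(c['img'][175:265,260:350,::-1],(400,400),interpolation=3)
cv2.imwrite('pics/c2.png',np.hstack([a,b]))
E
```

```text
[0.50372347 0.00512184 0.20848795] [-0.87  0.09  0.82  1.86 -0.07  1.22 -0.85] 0.0868454326365612
```

View pics/c2.png

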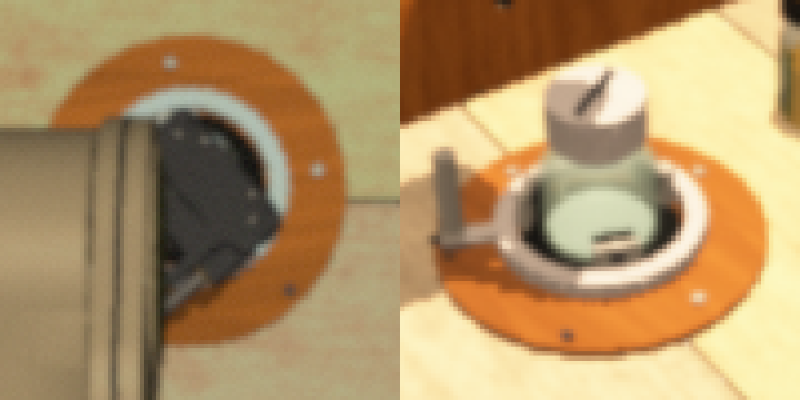

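The collar handle now stands over the locked mark (side crop 445,195, foot at 437,240). The jar and cap are unmoved, with the cap top at (595,92). Next I go over the cap and down.

>>> step_arm(
  deltas=[
    [[0, 0, 0, 0.01, 0.026, 0, 100], [0, 0, 0, 0.021, 0.052, 0, 100], [0, 0, 0, 0.0318, 0.0783, 0, 100], [0, 0, 0, 0.0318, 0.0783, 0, 100], [0, 0, 0, 0.0318, 0.0783, 0.03, 100], [0, 0, 0, 0.0318, 0.0783, 0.055, 100], [0, 0, 0, 0.0318, 0.0783, 0.075, 100], [0, 0, 0, 0.0318, 0.0783, 0.09, 100], [0, 0, 0, 0.0318, 0.0783, 0.1, 100], [0, 0, 0, 0.0318, 0.0783, 0.108, 100], [0, 0, 0, 0.0318, 0.0783, 0.112, 100], [0, 0, 0, 0.0318, 0.0783, 0.112, 100]],
  ],
)

```text
time: 10.38
ee_pos: [0.5803, -0.0307, 0.0966]
eef_rot: [0.931, 0.364, 0.0, -0.0]
ft_force: [-0.2, -0.1, 0.1]
width: 0.0867
grip_force: 0.0
```

Close gently first to judge the centring.

>>> step_arm(
  deltas=[
    [[0, 0, 0, 0, 0, 0, 0], [0, 0, 0, 0, 0, 0, 0], [0, 0, 0, 0, 0, 0, 0], [0, 0, 0, 0, 0, 0, 0], [0, 0, 0, 0, 0, 0, 0], [0, 0, 0, 0, 0, 0, 0], [0, 0, 0, 0, 0, 0, 0]],
  ],
  squeeze=6,
)

```text
time: 11.25
ee_pos: [0.5809, -0.0316, 0.097]
eef_rot: [0.932, 0.364, 0.001, 0.001]
ft_force: [4.4, -3.1, 0.5]
width: 0.057
grip_force: 6.0
```

```bash
python3 - <<'E'
from h import *
s=readout.read_state();M=R.from_quat(s['eef_rot']).as_matrix();print(s['ee_pos'],M.T@s['ft_force'],s['torque'],s['width'],s['grip_force'])
E
```

```text
[ 0.58092874 -0.03158074  0.0969639 ] [ 1.13714948  5.32773569 -0.47470533] [-0.8924518  -0.68778144  0.01053764] 0.05704730387142614 5.999988970124832
```

>>> step_arm(
  deltas=[
    [[0, 0, 0, 0, 0.0012, 0, 0], [0, 0, 0, 0, 0.0012, 0, 0], [0, 0, 0, 0, 0.0012, 0, 0]],
  ],
)

```text
time: 11.62
ee_pos: [0.5811, -0.0317, 0.0967]
eef_rot: [0.931, 0.364, 0.0, 0.0]
ft_force: [2.2, -2.5, 4.1]
width: 0.0571
grip_force: 6.0
```

>>> step_arm(
  deltas=[
    [[0, 0, 0, 0, 0, 0, 0], [0, 0, 0, 0, 0, 0, 0], [0, 0, 0, 0, 0, 0, 0]],
  ],
  squeeze=45,
)

```text
time: 12.0
ee_pos: [0.5812, -0.0317, 0.0967]
eef_rot: [0.931, 0.364, 0.0, 0.0]
ft_force: [1.4, -2.3, 5.0]
width: 0.0563
grip_force: 45.0
```

>>> step_arm(
  deltas=[
    [[0, 0, -0.08, 0, 0, 0, 0], [0, 0, -0.16, 0, 0, 0, 0], [0, 0, -0.24, 0, 0, 0, 0], [0, 0, -0.32, 0, 0, 0, 0], [0, 0, -0.4, 0, 0, 0, 0], [0, 0, -0.5, 0, 0, 0, 0]],
  ],
)

```text
time: 12.75
ee_pos: [0.5811, -0.0314, 0.0967]
eef_rot: [0.812, 0.584, 0.0, -0.0]
ft_force: [1.7, -1.6, 5.3]
width: 0.0564
grip_force: 45.0
```

```bash
python3 - <<'E'
from h import *
s=readout.read_state();M=R.from_quat(s['eef_rot']).as_matrix();print(s['ee_pos'],M.T@s['ft_force'],s['torque'],s['width'])
c=snap('side','side3')
cv2.imwrite('pics/c3.png',cv2.resize(c['img'][130:265,230:365,::-1],None,fx=4,fy=4,interpolation=3))
E
```

```text
[ 0.58114511 -0.03136536  0.09674603] [-1.01376747  2.14489192 -5.29743163] [-0.49266942 -0.12586528 -0.26381734] 0.05636175083317307
```

View pics/c3.png

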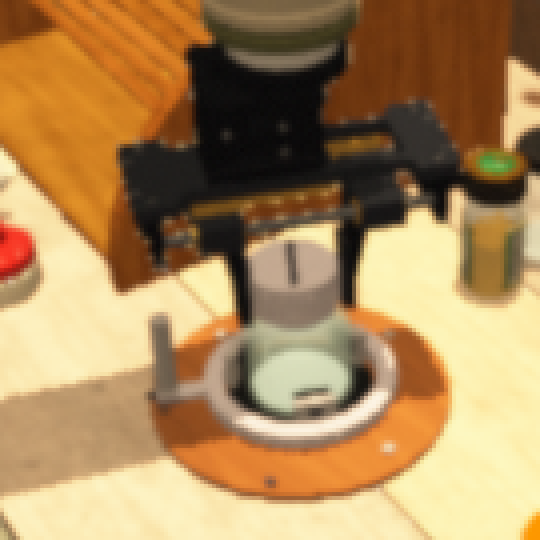

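The cap's bar (crop 292,265) has turned with the gripper, and the handle is still at the locked mark (160,360). The reaction moment is 0.26 N m and there is no slip, so I turn on.

>>> step_arm(
  deltas=[
    [[0, 0, -0.1, 0, 0, 0, 0], [0, 0, -0.2, 0, 0, 0, 0], [0, 0, -0.3, 0, 0, 0, 0], [0, 0, -0.4, 0, 0, 0, 0], [0, 0, -0.5, 0, 0, 0, 0], [0, 0, -0.6, 0, 0, 0, 0], [0, 0, -0.7, 0, 0, 0, 0], [0, 0, -0.8, 0, 0, 0, 0], [0, 0, -0.9, 0, 0, 0, 0], [0, 0, -1.0, 0, 0, 0, 0], [0, 0, -1.0, 0, 0, 0, 0]],
  ],
)

```text
time: 14.18
ee_pos: [0.583, -0.0318, 0.0982]
eef_rot: [0.433, 0.901, 0.001, 0.002]
ft_force: [4.4, -2.2, 11.0]
width: 0.0564
grip_force: 45.0
```

```bash
python3 - <<'E'
from h import *
s=readout.read_state();print(s['ee_pos'],s['ft_force'],s['torque'],s['width'],s['joint_positions'].round(2))
E
```

```text
[ 0.58301258 -0.03184401  0.09820517] [ 4.3774543  -2.20483804 11.00708257] [-0.84274345 -0.92879097  0.08201648] 0.05644028248610955 [-0.42  0.39  0.48  1.77 -0.2   1.03  0.81]
```

The cap has sprung up about 1.5 mm with an upward push of 11 N, so the threads are free. I lift it slowly.

>>> step_arm(
  deltas=[
    [[0, 0, 0, 0, 0, -0.002, 0], [0, 0, 0, 0, 0, -0.004, 0], [0, 0, 0, 0, 0, -0.007, 0], [0, 0, 0, 0, 0, -0.01, 0], [0, 0, 0, 0, 0, -0.01, 0]],
  ],
)

```text
time: 14.8
ee_pos: [0.5814, -0.0312, 0.1063]
eef_rot: [0.433, 0.901, 0.0, 0.0]
ft_force: [5.7, -0.9, -2.0]
width: 0.0565
grip_force: 45.0
```

>>> step_arm(
  deltas=[
    [[0, 0, 0, -0.0006, 0.0008, -0.003, 0], [0, 0, 0, -0.0006, 0.0008, -0.007, 0], [0, 0, 0, -0.0006, 0.0008, -0.011, 0], [0, 0, 0, -0.0006, 0.0008, -0.016, 0], [0, 0, 0, -0.0006, 0.0008, -0.021, 0], [0, 0, 0, -0.0006, 0.0008, -0.026, 0], [0, 0, 0, -0.0006, 0.0008, -0.031, 0], [0, 0, 0, -0.0006, 0.0008, -0.035, 0], [0, 0, 0, -0.0006, 0.0008, -0.035, 0], [0, 0, 0, -0.0006, 0.0008, -0.035, 0]],
  ],
)

```text
time: 16.05
ee_pos: [0.5819, -0.0315, 0.1414]
eef_rot: [0.434, 0.901, -0.0, -0.0]
ft_force: [0.1, 0.5, -0.9]
width: 0.0565
grip_force: 45.0
```

```bash
python3 - <<'E'
from h import *
s=readout.read_state();print(s['ee_pos'],s['ft_force'],s['torque'],s['width'],R.from_quat(s['eef_rot']).as_matrix()[:,2])
c=snap('side','side4')
cv2.imwrite('pics/c4.png',cv2.resize(c['img'][130:265,230:365,::-1],None,fx=4,fy=4,interpolation=3))
o=pickle.load(open('side0.pkl','rb'))
for z in(.103,.123,.151): print(z,[np.round((np.array(proj(c,[.581+a,-.031+b,z]))-[230,130])*4) for a,b in((0,0),)])
E
```

```text
[ 0.58188681 -0.03153228  0.14136643] [ 0.05663971  0.50926004 -0.8632939 ] [-0.041168    0.0101387   0.01112321] 0.05651908245506134 [-2.60102289e-04  8.52137429e-05 -9.99999963e-01]
0.103 [array([292., 268.])]
0.123 [array([290., 241.])]
0.151 [array([288., 202.])]
```

View pics/c4.png

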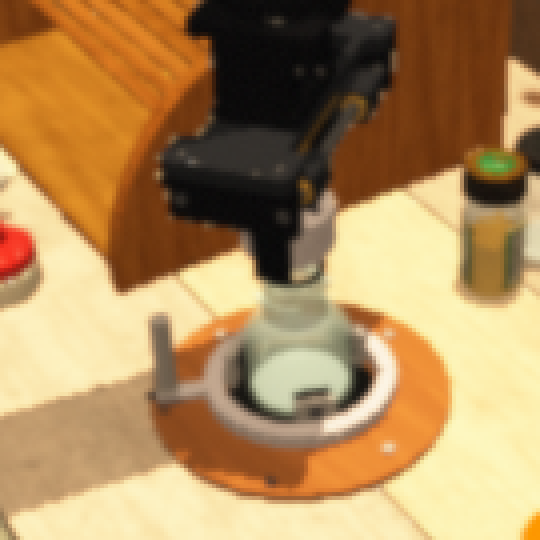

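The cap is held clear above the open neck (cap about 315,225; neck about 295,300). The handle is still at the locked mark, the jar is in place and the wrist force is close to zero.

```bash
python3 -c "
from bench import r
print(r.close_job())"
```

```text
the job is handed in; nothing more can be done
None
```

I turned the collar to the locked mark, unscrewed the cap about 1.5 rad and lifted it off; it was level and about 2 cm above the jar's mouth when I handed the job in at about 16 s, but no verdict came back.

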